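# Set out the implant models by height

## Task

Set out the four implant demonstration models for the lesson: stand them in order of height along the silver strip, one upright in the middle of each black pad, the tallest next to the green button and the shortest next to the white one at the other end. Set each one down without dropping or toppling it, let go of them all, and leave the steel bowl and the spray bottle where they are.

Things in the scene. Friction and masses are not known exactly. Their poses are not given: they have to be found in the camera images.
- model_white: Loose dental implant demonstration model, 55 mm tall (the shortest), standing upright on the table: grey round foot 44 mm across and 10 mm high, silver threaded screw about 17 to 23 mm across, then a white cylindrical collar 26 mm across (the place to grip) from 31 to 49 mm above the underside, and a stub of the same colour, 14 mm across, on top. About 90 g. Origin: centre of the underside; z up along the screw.
- model_yellow: Loose dental implant demonstration model, 70 mm tall (second shortest), standing upright on the table: grey round foot 44 mm across and 10 mm high, silver threaded screw about 17 to 23 mm across, then a yellow cylindrical collar 26 mm across (the place to grip) from 46 to 64 mm above the underside, and a stub of the same colour, 14 mm across, on top. About 105 g. Origin: centre of the underside; z up along the screw.
- model_red: Loose dental implant demonstration model, 85 mm tall (second tallest), standing upright on the table: grey round foot 44 mm across and 10 mm high, silver threaded screw about 17 to 23 mm across, then a red cylindrical collar 26 mm across (the place to grip) from 61 to 79 mm above the underside, and a stub of the same colour, 14 mm across, on top. About 120 g. Origin: centre of the underside; z up along the screw.
- model_blue: Loose dental implant demonstration model, 100 mm tall (the tallest), standing upright on the table: grey round foot 44 mm across and 10 mm high, silver threaded screw about 17 to 23 mm across, then a blue cylindrical collar 26 mm across (the place to grip) from 76 to 94 mm above the underside, and a stub of the same colour, 14 mm across, on top. About 135 g. Origin: centre of the underside; z up along the screw.
- pad_1: Fixed flat round black pad, 56 mm across and 2 mm thick, on a flat silver strip 74 mm wide, 450 mm long and 6 mm thick that lies beyond the models, roughly from the robot's left to its right. First of the four pads counted from the robot's left (+y) end; pads are 80 to 104 mm apart. Origin: centre of the pad's underside; its top is 2 mm higher (8 mm above the table).
- pad_2: Fixed flat round black pad, 56 mm across and 2 mm thick, on a flat silver strip 74 mm wide, 450 mm long and 6 mm thick that lies beyond the models, roughly from the robot's left to its right. Second of the four pads counted from the robot's left (+y) end; pads are 80 to 104 mm apart. Origin: centre of the pad's underside; its top is 2 mm higher (8 mm above the table).
- pad_3: Fixed flat round black pad, 56 mm across and 2 mm thick, on a flat silver strip 74 mm wide, 450 mm long and 6 mm thick that lies beyond the models, roughly from the robot's left to its right. Third of the four pads counted from the robot's left (+y) end; pads are 80 to 104 mm apart. Origin: centre of the pad's underside; its top is 2 mm higher (8 mm above the table).
- pad_4: Fixed flat round black pad, 56 mm across and 2 mm thick, on a flat silver strip 74 mm wide, 450 mm long and 6 mm thick that lies beyond the models, roughly from the robot's left to its right. Fourth of the four pads counted from the robot's left (+y) end; pads are 80 to 104 mm apart. Origin: centre of the pad's underside; its top is 2 mm higher (8 mm above the table).
- green_button: Fixed dark-green round button 30 mm across and 10 mm high at one end of the strip (either the left or the right end), about 62 mm beyond the nearest pad. It marks the end for the tallest model; a like white button is at the other end. Origin: centre of its underside.
- bowl: Bystander: loose steel bowl, 100 mm across and 45 mm high, to the robot's left of the work. Origin: centre of its underside.
- spray: Bystander: loose white spray bottle, 60 mm across and 180 mm tall, with a blue head, to the robot's right of the work. Origin: centre of its underside.

How it is judged:
By the outcome, as a careful person would: the job done as asked, in the order asked, and still so for the second after the job is handed in, with the robot touching nothing.
It also fails if it takes over 109 s, if anything falls off the work surface, if the arm or the gripper's body presses on something with over 40 N, if the wrist force passes 120 N, or if a joint passes its speed limit or range.

## Robot

A 6-joint arm with a two-finger parallel gripper is mounted at the origin on the work surface. World frame = base frame: x ahead of the robot, y to its left, z up, the work surface at z = 0. Lengths are in mm, angles in rad, forces in N, time in s.
With the tool pointing down it reaches from about 300 to 775 mm from the base axis. Payload 14.6 kg.
Tool frame: the origin (TCP) lies between the finger pads; the fingertips stand manip.finger_overhang ahead of it and the grasp point (between the pads) lies 2 mm behind it (manip.finger_overhang is the distance from the TCP to the fingertips, in mm); z points along the fingers, y is the direction in which the jaws open and shut (so a half turn about z gives the same grasp; the last joint's range is limited). The gripper opens to 94 mm and grips with 3 to 60 N. Pads are 16 mm wide; open, the fingers measure 119 mm over their backs; the gripper's body (75 mm by 177 mm) begins 78 mm behind the grasp point.
Start: joints at [-1.358, 0.3, 1.521, -0, 1.321, -0.067], TCP at [151.883, -528.603, 196.046] pointing down, gripper open.
Joint ranges: [-3.03, 3.03], [-0.79, 2.21], [0.23, 2.52], [-1.04, 4.18], [0, 3.07], [-2.55, 2.55]. Speed limits (rad/s): [2.22, 2.22, 2.57, 3.14, 3.14, 3.14].

## Interface

Orientations are given as [roll, pitch, yaw] about the fixed x, y, z axes, in that order (R = Rz(yaw) Ry(pitch) Rx(roll)).
In Python, from cell import manip gives the robot as it stands.
- The arm moves only by the tool drive_tool, never from a script. Its argument "steps" is a list of rows, each an object with "delta_pos": the shift along the world's x, y, z in mm, a list of three; "yaw": the turn about the world's z in rad; "hand": the finger opening in mm, from 0 to 94. A call has 1 to 5 rows; each row shifts and turns the commanded pose from where the row before left it; what a row does not reach is not made up. A row lasts 1/12 s, in which the tool goes at most 41.7 mm and 7.16 degrees, less where a joint would pass 70% of its speed; a pose out of reach is approached as far as the arm can. A call is refused whole if a number of a shift passes 41.7 or a number of a turn 0.125, either way. A call with a gripper value outside its range is refused whole. The fingers move at their own pace and stop on an object; "squeeze" is the grip in N (left out, the last holds). Time passes only in rows, so rows that do not move let the fingers close. It gives the time, the measured TCP pose, the force and the opening at its end, in the units of the state.
- manip.read_state(): the state, without advancing time (a new reading comes with each control period).
- manip.camera(name): name is "scene" or "top" or "wrist"; returns a dict with "frame" (384x512x3 uint8, red, green, blue), "range_z" (384x512 float32, mm along the optical axis (not along the pixel's ray), 0 where there is no reading), "intrinsics" (3x3 intrinsics, pixels), "position" and "attitude" of the camera in the world. Camera axes: x right, y down, z forward; pixel columns grow to the right and rows downward; lengths in mm; the calibration is good to about 2 mm. A picture is of the moment at which its call begins.
- manip.sign_off(): hands the job in, once; it reports no verdict.
The state is a dict: "clock": time; "joints": joint angles; "qd": joint speeds; "effort": joint torques, N m; "eef_pos": TCP position; "eef_rot": TCP orientation; "wrist_force": force on the tool from outside, world axes, zero at the start; "moment": the same for the moment, N m; "finger_gap": finger opening in mm.
Only numpy, scipy, OpenCV 4.12 (cv2) and the standard library are available. Lean on these libraries where they do the work, as an engineer would, in place of code of your own. Each camera call takes 0.05 s, during which the arm holds its last target.

## Working session

There is one attempt and no reset: what is moved stays moved. The work goes in short steps, Python scripts to look and compute and a tool call to move; the robot and the scene stay as the last step left them, time stands still between calls to the robot, and variables do not carry over. Pictures are saved under pics/ and viewed, and the job is handed in when it is done.

Besides the shell and the picture viewer there is one more tool, called after ">>>" as name([rows], argument=value, ...), one row to a line, values as JSON. drive_tool: Moves the arm, as the interface text tells. Its arguments: {"type":"object","properties":{"steps":{"type":"array"},"squeeze":{"type":"number"}},"required":["steps"]}

```bash
ls; mkdir -p pics
python3 - <<'E'
from cell import manip
import cv2,numpy as np
print(manip.read_state(), manip.finger_overhang)
for n in ["scene","top"]:
    c=manip.camera(n); cv2.imwrite(f"pics/{n}0.png",c["frame"][:,:,::-1]); np.savez(f"{n}0.npz",**c)
    print(n,c["intrinsics"],c["position"],c["attitude"])
E
```

```text
pics
{'clock': 0.0, 'joints': array([-1.35759946e+00,  3.00499580e-01,  1.52161531e+00, -1.23256568e-05,
        1.32066604e+00, -6.66276195e-02]), 'qd': array([ 0.00234953, -0.00051528, -0.00312856, -0.00039765,  0.00013667,
        0.00131598]), 'effort': array([ 1.63982645e-04, -5.31802154e+01, -3.52738059e+01,  7.08356453e-02,
        2.43719341e-02, -1.11391141e-04]), 'eef_pos': array([ 151.82276665, -528.33859702,  195.45622875]), 'eef_rot': array([-3.14040622e+00, -6.72014882e-05,  2.79827505e-01]), 'wrist_force': array([ 0.22562438, -0.06433155,  0.23453788]), 'moment': array([-0.02989421, -0.00603741, -0.02461047]), 'finger_gap': 93.84217432996789} 17.0
scene [[387.31163303   0.         254.38623419]
 [  0.         387.31163303 193.67114309]
 [  0.           0.           1.        ]] [1233.85123068  521.78630526  595.24494377] [-2.1300426  -0.0082136   2.25421512]
top [[441.49597326   0.         257.27198962]
 [  0.         441.49597326 202.83644969]
 [  0.           0.           1.        ]] [ 432.12880063  -21.92418984 1452.55847736] [-3.05657001e+00  9.12763328e-05 -1.59781586e+00]
```

View pics/scene0.png

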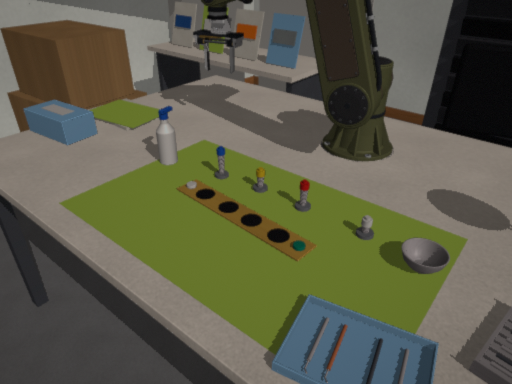

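View pics/top0.png

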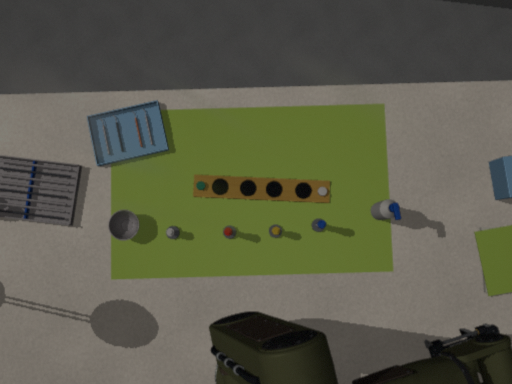

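Top view: the green button is at the left (+y) end, pixel (201,186), and the white one at (322,190). The pads are at about (220,187), (248,188), (274,189) and (303,190). The models are at white (173,232), red (230,232), yellow (276,231) and blue (319,225). Next I'll measure all of these.

```bash
cat > h.py <<'E'
import numpy as np,cv2
from scipy.spatial.transform import Rotation as R
def cloud(c):
    K=c["intrinsics"];z=c["range_z"].astype(float)
    v,u=np.mgrid[:z.shape[0],:z.shape[1]]
    p=np.stack([(u-K[0,2])/K[0,0]*z,(v-K[1,2])/K[1,1]*z,z],-1)
    return p@R.from_euler('xyz',c["attitude"]).as_matrix().T+c["position"]
def ray(c,u,v,h):
    K=c["intrinsics"];d=R.from_euler('xyz',c["attitude"]).apply([(u-K[0,2])/K[0,0],(v-K[1,2])/K[1,1],1])
    return c["position"]+d*(h-c["position"][2])/d[2]
E
python3 - <<'E'
from h import *
H=dict(white=43,yellow=58,red=73,blue=88)
seeds={"top":dict(pads=[(220,187),(248,188),(274,189),(303,190)],green=(201,186),wbut=(322,190),white=(173,232),red=(230,232),yellow=(276,231),blue=(319,225)),
"scene":dict(pads=[(278,236),(251,220),(229,207),(205,194)],green=(299,245),wbut=(192,185),white=(367,222),red=(304,186),yellow=(260,173),blue=(221,152))}
for n in ["top","scene"]:
    c=dict(np.load(n+"0.npz"));P=cloud(c);f=c["frame"]
    g=f.astype(int);mx=g.max(2);hsv=cv2.cvtColor(f,cv2.COLOR_RGB2HSV)
    print(n,"table z",np.median(P[240:260,200:300,2]) if n=="top" else np.median(P[250:270,130:200,2]))
    def comp(mask,s):
        k,l,st,ce=cv2.connectedComponentsWithStats(mask.astype(np.uint8))
        ys,xs=np.nonzero(l);i=np.argmin((xs-s[0])**2+(ys-s[1])**2);j=l[ys[i],xs[i]]
        return st[j],ce[j],l==j
    for k,s in enumerate(seeds[n]["pads"]):
        st,ce,m=comp(mx<40,s);x,y,w,h=st[:4]
        print("pad",k+1,st,ray(c,*ce,8).round(1),P[m].mean(0).round(1))
    for k in ["green","wbut","white","red","yellow","blue"]:
        s=seeds[n][k]
        hh,ss,vv=hsv[...,0].astype(int),hsv[...,1],hsv[...,2]
        if k=="green":m=(hh>70)&(hh<95)&(ss>120)
        elif k in("wbut","white"): m=(ss<40)&(vv>130)
        elif k=="red": m=((hh<8)|(hh>172))&(ss>150)
        elif k=="yellow": m=(hh>17)&(hh<29)&(ss>120)&(vv>120)
        else: m=(hh>105)&(hh<130)&(ss>150)
        w=np.zeros_like(m);w[s[1]-18:s[1]+19,s[0]-10:s[0]+11]=1
        st,ce,mm=comp(m&w,s); q=P[mm]
        print(k,st,ce.round(1),"zmed",np.median(q,0).round(1),"min",q.min(0).round(0),"max",q.max(0).round(0))
E
python3 - <<'E'
import cv2
a=cv2.imread('pics/top0.png')[170:255,100:400];cv2.imwrite('pics/t1.png',cv2.resize(a,(800,227),interpolation=2))
a=cv2.imread('pics/scene0.png')[100:280,150:450];cv2.imwrite('pics/s1.png',cv2.resize(a,(800,480),interpolation=2))
E
```

```text
top table z 0.6413998739211593
pad 1 [212 179  16  15 189] [613.3  96.9   8. ] [613.3  96.9   8.1]
pad 2 [240 180  16  16 189] [606.    5.1   8. ] [601.6   4.2  46.2]
pad 3 [266 182  16  15 190] [600.  -80.2   8. ] [599.1 -79.9  15.7]
pad 4 [296 183  15  15 186] [ 593.2 -176.4    8. ] [ 593.3 -176.4    7.9]
green [197 182   8   7  42] [200.2 185.1] zmed [617.9 161.   15.3] min [608. 148.  10.] max [629. 171.  21.]Traceback (most recent call last):
  File "<stdin>", line 25, in <module>
  File "<stdin>", line 11, in comp
    return _wrapfunc(a, 'argmin', axis=axis, out=out, **kwds)
    return bound(*args, **kwds)
ValueError: attempt to get argmin of an empty sequence
```

View pics/t1.png

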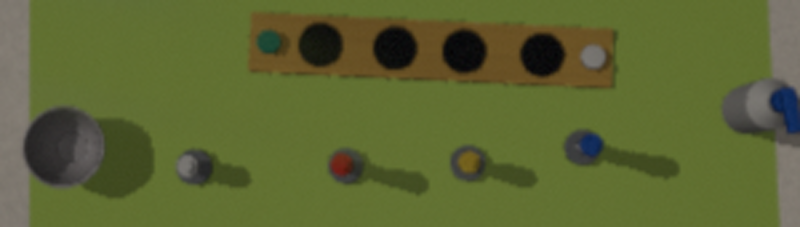

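View pics/s1.png

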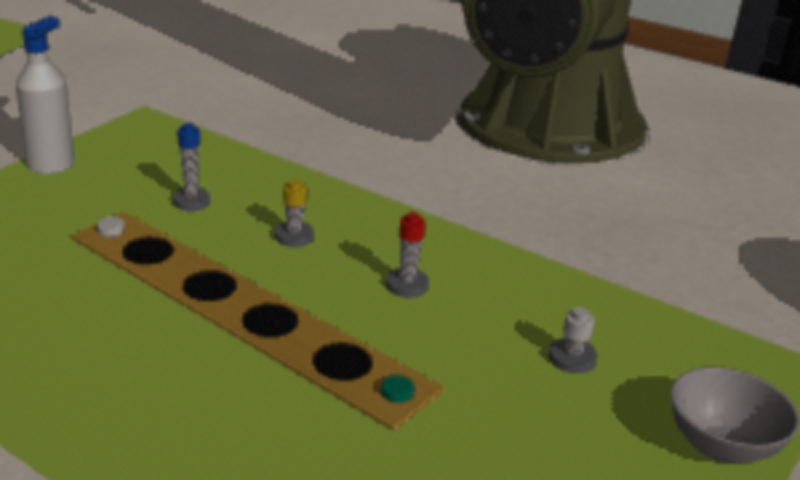

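Run:
```python
from h import *
H=dict(white=55,yellow=70,red=85,blue=100,green=10+6,wbut=16)
seeds={"top":dict(pads=[(220,187),(248,188),(274,189),(303,190)],green=(201,186),wbut=(322,190),white=(173,232),red=(230,232),yellow=(276,231),blue=(319,225)),
"scene":dict(pads=[(278,236),(251,220),(229,207),(205,194)],green=(299,245),wbut=(192,185),white=(367,222),red=(304,186),yellow=(260,173),blue=(221,152))}
for n in ["top","scene"]:
    c=dict(np.load(n+"0.npz"));P=cloud(c);f=c["frame"]
    g=f.astype(int);mx=g.max(2);hsv=cv2.cvtColor(f,cv2.COLOR_RGB2HSV)
    hh,ss,vv=hsv[...,0].astype(int),hsv[...,1],hsv[...,2]
    def near(mask,s):
        k,l,st,ce=cv2.connectedComponentsWithStats(mask.astype(np.uint8))
        ys,xs=np.nonzero(l);i=np.argmin((xs-s[0])**2+(ys-s[1])**2);j=l[ys[i],xs[i]]
        return st[j],ce[j],l==j
    if n=="scene":
      for k,s in enumerate(seeds[n]["pads"]):
        st,ce,m=near(mx<40,s)
        print("pad",k+1,st,ray(c,*ce,8).round(1))
    for k in ["green","wbut","white","red","yellow","blue"]:
        s=seeds[n][k]
        if k=="green":m=(hh>70)&(hh<95)&(ss>120)
        elif k in("wbut","white"): m=(ss<50)&(vv>105)
        elif k=="red": m=((hh<8)|(hh>172))&(ss>130)
        elif k=="yellow": m=(hh>17)&(hh<28)&(ss>110)&(vv>100)
        else: m=(hh>105)&(hh<130)&(ss>120)
        w=np.zeros_like(m);w[s[1]-18:s[1]+19,s[0]-10:s[0]+11]=1
        m&=w
        if not m.any(): print(k,"none",hsv[s[1],s[0]]);continue
        st,ce,mm=near(m,s)
        hz=H[k]-(4 if n=="top" else 12)
        if k in("green","wbut"):hz=14
        # depth: foot/any points cluster
        x0=ray(c,*ce,hz);q=P.reshape(-1,3);sel=(np.hypot(*(q[:,:2]-x0[:2]).T)<32)&(q[:,2]>5)&(q[:,2]<H[k]+8)
        print(n,k,st,ce.round(1),"ray",x0.round(1),"depth bbox mid",((np.percentile(q[sel],3,0)+np.percentile(q[sel],97,0))/2).round(1),np.percentile(q[sel],[3,97],0).round(0).tolist())
```

```text
top green [197 182   8   7  42] [200.2 185.1] ray [618.  160.4  14. ] depth bbox mid [619.1 157.2  12.2] [[593.0, 132.0, 5.0], [646.0, 182.0, 19.0]]
top wbut [318 187   9   8  54] [321.8 190.6] ray [ 589.1 -237.5   14. ] depth bbox mid [ 588.9 -236.1   12.3] [[562.0, -263.0, 5.0], [616.0, -210.0, 19.0]]
top white [166 229   6   7  27] [168.8 231.6] ray [467.8 257.6  51. ] depth bbox mid [467.1 253.2  30.8] [[448.0, 233.0, 5.0], [487.0, 273.0, 56.0]]
top red [224 228   8   8  43] [227.3 231.6] ray [462.1  70.4  81. ] depth bbox mid [465.3  69.1  45.8] [[446.0, 50.0, 5.0], [485.0, 88.0, 86.0]]
top yellow [272 227   7   7  34] [274.9 229.9] ray [463.5 -77.9  66. ] depth bbox mid [464.4 -79.1  38.3] [[445.0, -100.0, 6.0], [484.0, -58.0, 71.0]]
top blue [318 220   8   8  48] [321.1 223.8] ray [ 477.8 -219.    96. ] depth bbox mid [ 480.3 -218.2   54.4] [[461.0, -235.0, 6.0], [500.0, -202.0, 102.0]]
pad 1 [268 229  21  13 221] [614.5  97.7   8. ]
pad 2 [241 214  20  12 187] [607.8   5.8   8. ]
pad 3 [219 202  19  11 162] [601.1 -79.5   8. ]
pad 4 [196 189  19  10 137] [ 594.3 -175.1    8. 
[... 218 characters left out ...]
   14. ] depth bbox mid [ 590.4 -234.7   11.4] [[562.0, -260.0, 5.0], [619.0, -209.0, 17.0]]
scene white [363 215  10  17  85] [367.9 222. ] ray [470.8 260.1  43. ] depth bbox mid [471.1 255.9  31.1] [[455.0, 238.0, 7.0], [487.0, 274.0, 55.0]]
scene red [301 180   8  11  73] [304.3 185.2] ray [466.8  72.6  73. ] depth bbox mid [466.9  72.4  46.1] [[452.0, 55.0, 7.0], [482.0, 89.0, 85.0]]
scene yellow [257 167   8  11  65] [260.8 172.1] ray [463.4 -76.4  58. ] depth bbox mid [465.  -76.7  38.2] [[448.0, -94.0, 6.0], [481.0, -59.0, 70.0]]
scene blue [217 147   8   9  61] [220.4 151. ] ray [ 481.1 -216.8   88. ] depth bbox mid [ 481.3 -217.3   53.3] [[467.0, -233.0, 8.0], [496.0, -202.0, 99.0]]
```

The pad spacings come out at 92, 86 and 96 mm, and the green button is about 63 mm from pad 1, so the points agree with the sizes given. With green at the left, blue goes to pad 1, red to pad 2, yellow to pad 3 and white to pad 4. I'll start by moving above blue, near (480.5,-218).

>>> drive_tool([
  {"delta_pos": [27, 26, 0], "yaw": 0, "hand": 94},
  {"delta_pos": [27, 26, 0], "yaw": 0, "hand": 94},
  {"delta_pos": [27, 26, 0], "yaw": 0, "hand": 94},
  {"delta_pos": [27, 26, 0], "yaw": 0, "hand": 94},
  {"delta_pos": [27, 26, 0], "yaw": 0, "hand": 94},
], squeeze=20)

```text
clock: 0.52
eef_pos: [287.7, -397.1, 195.8]
eef_rot: [-3.141, 0.0, 0.279]
wrist_force: [-0.0, -0.6, 0.7]
finger_gap: 93.7
```

>>> drive_tool([
  {"delta_pos": [27, 26, 0], "yaw": 0, "hand": 70},
  {"delta_pos": [27, 26, 0], "yaw": 0, "hand": 70},
  {"delta_pos": [27, 26, 0], "yaw": 0, "hand": 70},
  {"delta_pos": [27, 26, 0], "yaw": 0, "hand": 70},
  {"delta_pos": [27, 26, 0], "yaw": 0, "hand": 70},
])

```text
clock: 0.93
eef_pos: [422.8, -267.0, 196.0]
eef_rot: [-3.141, 0.0, 0.28]
wrist_force: [0.2, -0.8, 0.2]
finger_gap: 70.3
```

>>> drive_tool([
  {"delta_pos": [27, 25, 0], "yaw": -0.1, "hand": 70},
  {"delta_pos": [27, 24, 0], "yaw": -0.1, "hand": 70},
  {"delta_pos": [3.5, 0, -30], "yaw": -0.08, "hand": 70},
  {"delta_pos": [0, 0, 0], "yaw": 0, "hand": 70},
])

```text
clock: 1.27
eef_pos: [478.8, -217.4, 161.7]
eef_rot: [-3.139, 0.006, -0.001]
wrist_force: [-0.3, 0.0, -2.1]
finger_gap: 70.1
```

Run:
```python
from cell import manip
from h import *
s=manip.read_state();print(s["eef_pos"],s["eef_rot"],s["joints"])
c=manip.camera("wrist"); cv2.imwrite("pics/w1.png",c["frame"][:,:,::-1]); np.savez("w1.npz",**c)
print(c["position"],c["attitude"],c["intrinsics"])
P=cloud(c).reshape(-1,3)
x0=np.array([480.5,-218]);
for lo,hi in[(5,14),(70,93),(95,106)]:
    q=P[(np.hypot(*(P[:,:2]-x0).T)<35)&(P[:,2]>lo)&(P[:,2]<hi)]
    if len(q): print(lo,hi,len(q),np.percentile(q,[2,98],0).round(1).tolist(),q.mean(0).round(1))
```

```text
[ 478.83236695 -217.44118934  161.69648756] [-3.13856164e+00  5.62534808e-03 -1.11976251e-03] [-4.95914699e-01  2.81382838e-01  1.62744816e+00 -3.89902681e-06
  1.23915161e+00  1.07601120e+00]
[ 547.99511797 -217.13604355  350.5625883 ] [ 2.90049643  0.00404668 -1.57219714] [[337.98626596   0.         258.43214018]
 [  0.         337.98626596 187.70340722]
 [  0.           0.           1.        ]]
5 14 829 [[468.3, -239.0, 8.3], [499.5, -198.9, 12.1]] [ 485.6 -219.1   10.4]
70 93 124 [[472.6, -230.4, 78.0], [491.4, -207.5, 93.0]] [ 488.3 -218.7   86.2]
95 106 390 [[469.5, -229.7, 95.0], [488.9, -210.0, 101.5]] [ 479.4 -219.1   98.8]
```

View pics/w1.png

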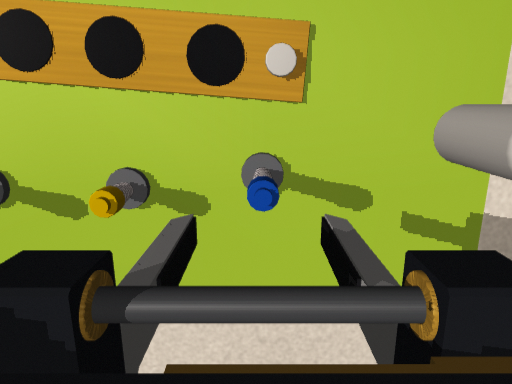

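The wrist view shows blue centred between the fingers at (262,190), with wrist depth giving about (480,-219). Going down to grip the collar.

>>> drive_tool([
  {"delta_pos": [0, -1, -20], "yaw": 0, "hand": 70},
  {"delta_pos": [0, 0, -30], "yaw": 0, "hand": 70},
  {"delta_pos": [0, 0, -25], "yaw": 0, "hand": 60},
  {"delta_pos": [0, 0, -7], "yaw": 0, "hand": 40},
  {"delta_pos": [0, 0, 0], "yaw": 0, "hand": 35},
])

```text
clock: 1.73
eef_pos: [478.3, -221.1, 83.6]
eef_rot: [-3.14, 0.002, 0.001]
wrist_force: [0.3, -0.3, 0.3]
finger_gap: 53.3
```

>>> drive_tool([
  {"delta_pos": [0, 0, 0], "yaw": 0, "hand": 26},
  {"delta_pos": [0, 0, 0], "yaw": 0, "hand": 20},
  {"delta_pos": [0, 0, 0], "yaw": 0, "hand": 20},
  {"delta_pos": [0, 0, 0], "yaw": 0, "hand": 20},
  {"delta_pos": [0, 0, 0], "yaw": 0, "hand": 20},
])

```text
clock: 2.15
eef_pos: [479.7, -220.7, 84.8]
eef_rot: [3.141, -0.001, 0.0]
wrist_force: [0.2, 2.1, 7.1]
finger_gap: 21.4
```

A gap of 21.4 mm is less than the 26 mm collar, so I'll look before lifting.

Run:
```python
from cell import manip
from h import *
c=manip.camera("wrist"); cv2.imwrite("pics/w2.png",c["frame"][:,:,::-1])
c=manip.camera("scene"); cv2.imwrite("pics/s2.png",cv2.resize(c["frame"][80:230,140:340,::-1],(800,600),interpolation=2))
s=manip.read_state();print(s["eef_pos"],s["eef_rot"],s["finger_gap"],s["wrist_force"],s["moment"])
```

```text
[ 479.85766002 -220.62115725   84.97002246] [ 3.14128063e+00 -1.34628330e-03 -3.55380211e-05] 20.37572463909852 [-0.73837783  2.00416171  5.85101011] [0.50631979 0.07093763 0.01526363]
```

View pics/w2.png

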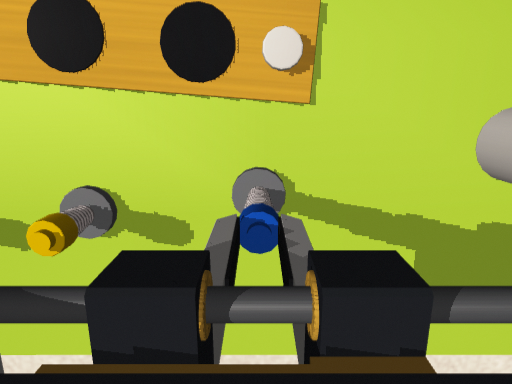

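View pics/s2.png

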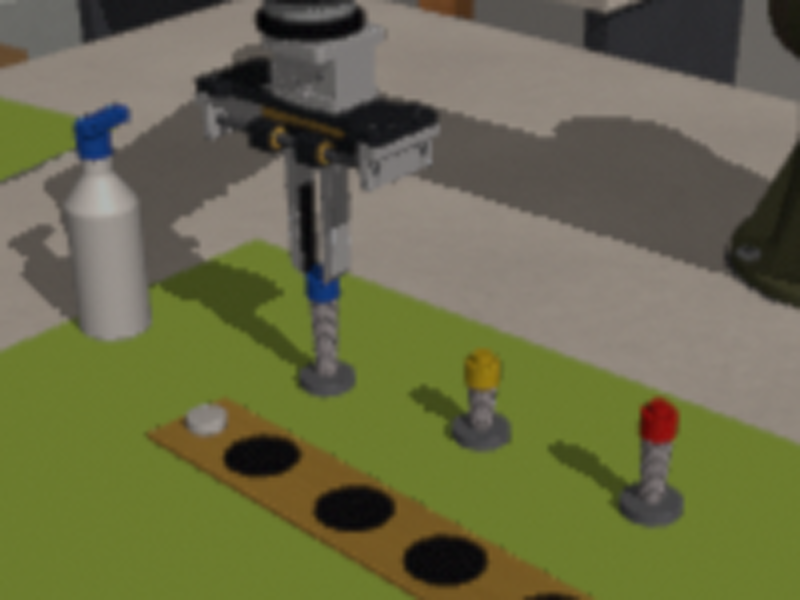

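Run:
```python
from cell import manip
from h import *
print(manip.finger_overhang)
c=manip.camera("scene");P=cloud(c);f=c["frame"]
for v in range(126,182,2):
    print(v,*[(("%d,%d,%d|"%tuple(P[v,u])) + "%d.%d.%d"%tuple(f[v,u])) for u in (213,217,220,223,226)])
s=manip.read_state();print(s["eef_pos"],s["finger_gap"],s["wrist_force"])
```

```text
17.0
126 486,-237,163|74.73.72 476,-231,161|29.28.27 486,-209,171|87.84.82 484,-199,172|74.72.72 470,-200,168|86.82.79
128 488,-235,158|73.71.71 476,-231,155|19.19.18 490,-205,167|87.84.81 485,-198,167|73.71.71 471,-200,162|87.84.81
130 488,-235,152|74.72.72 473,-234,147|19.18.19 487,-208,159|96.92.89 483,-200,160|73.71.70 474,-197,158|80.77.75
132 489,-235,146|88.87.85 477,-231,143|17.17.16 489,-207,153|93.89.87 487,-196,156|73.71.71 473,-198,151|81.78.76
134 488,-236,139|91.89.88 479,-230,138|16.15.16 485,-211,145|94.89.87 485,-198,149|68.67.66 472,-200,144|83.80.78
136 485,-240,130|90.89.87 476,-232,130|15.13.13 488,-208,141|103.98.94 486,-198,143|75.73.73 475,-197,139|119.114.113
138 488,-237,126|96.93.91 476,-233,123|13.13.15 489,-208,134|104.99.95 483,-201,135|130.128.128 472,-200,131|127.123.121
140 487,-239,119|92.89.88 481,-228,120|12.11.12 285,-408,0|111.105.101 485,-199,130|132.131.131 475,-197,127|127.123.121
142 488,-238,113|92.90.87 479,-231,112|12.10.11 298,-396,0|111.106.100 487,-198,124|130.128.129 473,-199,119|126.123.121
144 491,-236,108|93.92.86 479,-231,105|12.12
[... 1507 characters left out ...]
4.94 476,-213,22|99.95.92 1233,521,595|93.104.53
172 481,-253,3|101.116.44 485,-231,12|60.59.60 483,-220,15|103.97.97 477,-213,15|109.103.102 466,-210,12|70.68.68
174 489,-245,2|82.94.34 491,-226,10|67.67.68 487,-216,12|75.72.73 1233,521,595|73.72.73 476,-202,12|69.69.69
176 495,-239,0|102.116.44 497,-220,7|59.59.60 494,-210,9|73.71.73 486,-205,8|78.77.77 478,-199,7|74.73.73
178 503,-231,0|108.124.46 499,-218,2|80.87.52 492,-212,1|74.75.71 490,-201,4|82.83.75 479,-198,0|100.113.54
180 515,-220,1|108.124.46 507,-210,1|108.124.46 500,-204,0|104.120.46 493,-198,0|108.123.47 490,-188,2|108.124.47
[ 479.85964927 -220.59318561   84.95210242] 20.135756587715427 [-0.18403055  2.9878768   6.58951548]
```

The scene depth shows the fingertips at about z=100, though they should be at about 68 for TCP z=85. The tips look 25 to 35 mm higher than the stated overhang implies. I'll open, back off and measure this.

>>> drive_tool([
  {"delta_pos": [0, 0, 0], "yaw": 0, "hand": 50},
  {"delta_pos": [0, 0, 0], "yaw": 0, "hand": 60},
  {"delta_pos": [0, 1.5, 0], "yaw": 0, "hand": 60},
  {"delta_pos": [0, 0, 0], "yaw": 0, "hand": 60},
])

```text
clock: 2.63
eef_pos: [479.3, -218.9, 83.9]
eef_rot: [-3.141, 0.0, -0.0]
wrist_force: [-0.0, -0.4, 0.7]
finger_gap: 43.2
```

Run:
```python
from cell import manip
from h import *
s=manip.read_state();print(s["eef_pos"],s["finger_gap"],s["wrist_force"],s["joints"])
c=manip.camera("scene");P=cloud(c);f=c["frame"]
cv2.imwrite("pics/s3.png",cv2.resize(f[80:230,140:340,::-1],(800,600),interpolation=2))
c2=manip.camera("wrist");cv2.imwrite("pics/w3.png",c2["frame"][:,:,::-1])
print(c2["position"],c2["attitude"])
for n,cc in(("scene",c),("wrist",c2)):
    Q=cloud(cc).reshape(-1,3);q=Q[(abs(Q[:,0]-480)<14)&(abs(Q[:,1]+220)<70)&(Q[:,2]>20)]
    for y in range(-280,-160,6):
        r=q[(q[:,1]>=y)&(q[:,1]<y+6)]
        if len(r): print(n,y,len(r),np.percentile(r[:,2],[1,5,50,99]).round(0))
```

```text
[ 479.27376668 -218.8687779    83.94167052] 43.15342332252504 [-0.01734592 -0.35043733  0.68800277] [-4.97911006e-01  3.71477376e-01  1.70483291e+00  1.11923939e-05
  1.06561566e+00  1.07295301e+00]
[ 547.42816758 -217.996582    273.07190412] [ 2.90562938e+00  1.26532388e-03 -1.57110960e+00]
scene -280 44 [227. 227. 362. 398.]
scene -274 37 [337. 339. 371. 400.]
scene -268 23 [331. 333. 389. 402.]
scene -262 16 [217. 332. 395. 404.]
scene -256 27 [109. 112. 182. 398.]
scene -250 69 [100. 103. 155. 401.]
scene -244 168 [ 95. 100. 154. 399.]
scene -238 7 [159. 220. 399. 401.]
scene -232 14 [ 39.  46. 249. 401.]
scene -226 38 [ 23.  26.  77. 401.]
scene -220 63 [ 23.  27.  67. 401.]
scene -214 70 [ 22.  25.  69. 401.]
scene -208 5 [ 82.  83.  90. 211.]
scene -202 7 [103. 106. 171. 394.]
scene -196 63 [ 96.  98. 155. 317.]
scene -190 215 [101. 108. 169. 317.]
scene -184 132 [134. 164. 260. 307.]
scene -178 52 [190. 191. 241. 416.]
scene -172 14 [234. 234. 366. 423.]
scene -166 90 [233. 235. 397. 426.]
wrist -256 522 [103. 108. 146. 170.]
wrist -250 1014 [ 98. 104. 147. 171.]
wrist -244 2575 [ 96. 106. 174. 208.]
wrist -238 1 [93. 93. 93. 93.]
wrist -232 349 [31. 52. 94. 96.]
wrist -226 643 [ 23.  35.  95. 102.]
wrist -220 663 [ 25.  37.  95. 102.]
wrist -214 460 [ 25.  42.  94. 101.]
wrist -208 51 [78. 81. 94. 95.]
wrist -196 2873 [ 96. 106. 166. 209.]
wrist -190 998 [ 99. 106. 148. 171.]
wrist -184 250 [103. 109. 144. 165.]
wrist -178 2 [214. 214. 214. 214.]
```

View pics/s3.png

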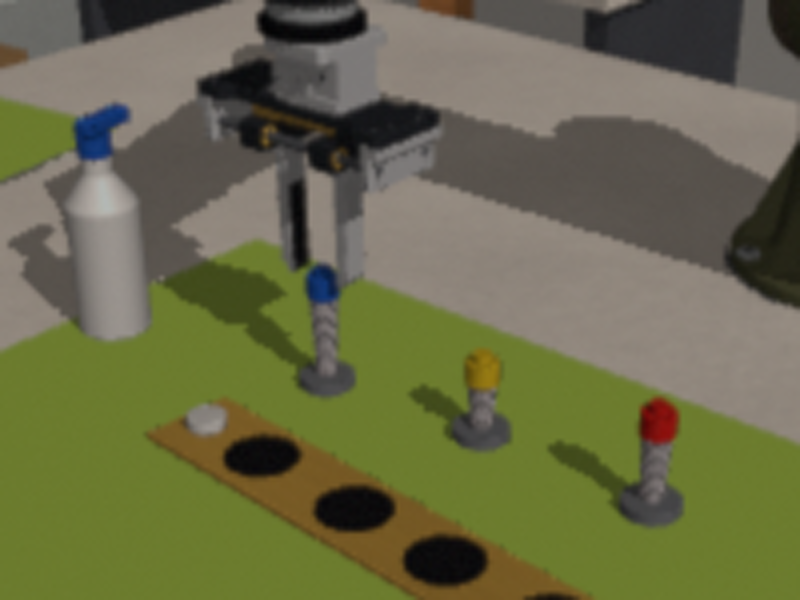

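View pics/w3.png

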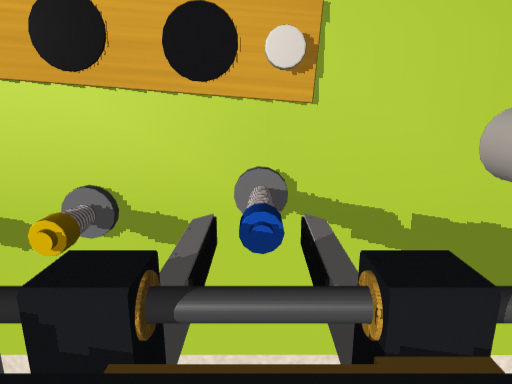

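Wrist and scene depth both put the fingertips about 10 mm above the reported TCP, at about 95 with TCP at 84. The closing contact on top of the collar agrees with that. The stated geometry puts them 17 mm below, so there is a steady offset of about 27 mm. Blue is still standing in place. I'll go 27 mm lower than nominal.

>>> drive_tool([
  {"delta_pos": [0.5, 0, 0], "yaw": 0, "hand": 60},
  {"delta_pos": [0, 0, -14], "yaw": 0, "hand": 60},
  {"delta_pos": [0, 0, -12], "yaw": 0, "hand": 40},
  {"delta_pos": [0, 0, 0], "yaw": 0, "hand": 32},
  {"delta_pos": [0, 0, 0], "yaw": 0, "hand": 20},
])

```text
clock: 3.15
eef_pos: [479.7, -219.0, 57.8]
eef_rot: [-3.141, 0.001, -0.0]
wrist_force: [0.2, -0.6, 0.4]
finger_gap: 43.3
```

>>> drive_tool([
  {"delta_pos": [0, 0, 0], "yaw": 0, "hand": 15},
  {"delta_pos": [0, 0, 0], "yaw": 0, "hand": 15},
  {"delta_pos": [0, 0, 0], "yaw": 0, "hand": 15},
  {"delta_pos": [0, 0, 0], "yaw": 0, "hand": 15},
  {"delta_pos": [0, 0, 0], "yaw": 0, "hand": 15},
])

```text
clock: 3.57
eef_pos: [480.2, -219.4, 58.7]
eef_rot: [3.141, -0.001, -0.0]
wrist_force: [0.3, -0.5, 4.4]
finger_gap: 25.6
```

Run:
```python
from cell import manip
from h import *
c=manip.camera("scene");cv2.imwrite("pics/s4.png",cv2.resize(c["frame"][80:230,140:340,::-1],(800,600),interpolation=2))
s=manip.read_state();print(s["eef_pos"],s["finger_gap"],s["wrist_force"])
```

```text
[ 480.21001856 -219.34889507   58.63481767] 25.545792232279943 [ 0.39486448 -1.04144607  4.46175749]
```

View pics/s4.png

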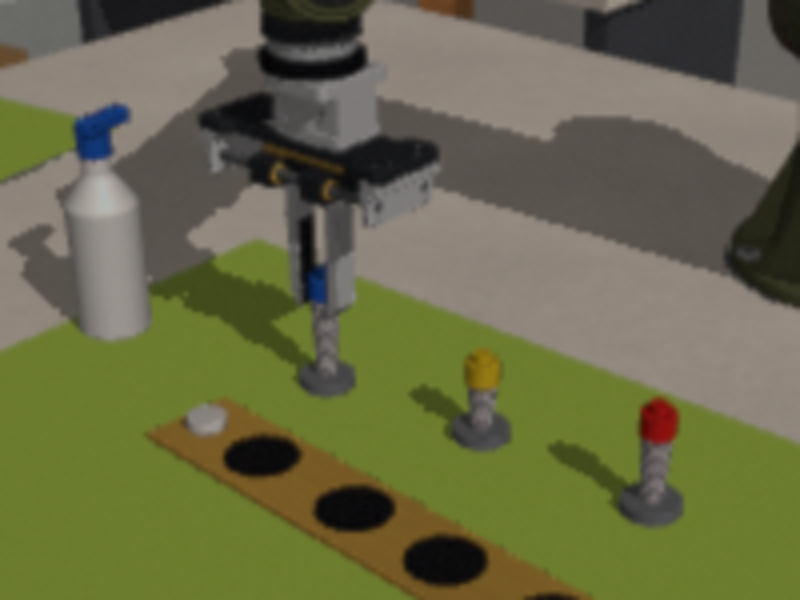

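Blue is gripped properly, with a gap of 25.6 mm and the fingers around the collar. Lifting and carrying it to pad 1.

>>> drive_tool([
  {"delta_pos": [0, 0, 10], "yaw": 0, "hand": 15},
  {"delta_pos": [0, 0, 20], "yaw": 0, "hand": 15},
  {"delta_pos": [4, 9, 20], "yaw": 0, "hand": 15},
  {"delta_pos": [8, 20, 0], "yaw": 0, "hand": 15},
  {"delta_pos": [12, 28, 0], "yaw": 0, "hand": 15},
], squeeze=30)

```text
clock: 4.03
eef_pos: [504.1, -162.7, 109.7]
eef_rot: [3.141, -0.002, -0.003]
wrist_force: [0.0, 0.5, -1.6]
finger_gap: 25.3
```

>>> drive_tool([
  {"delta_pos": [13, 30, 0], "yaw": 0, "hand": 15},
  {"delta_pos": [13, 30, 0], "yaw": 0, "hand": 15},
  {"delta_pos": [13, 30, 0], "yaw": 0, "hand": 15},
  {"delta_pos": [13, 30, 0], "yaw": 0, "hand": 15},
  {"delta_pos": [13, 30, 0], "yaw": 0, "hand": 15},
])

```text
clock: 4.45
eef_pos: [569.1, -10.4, 108.5]
eef_rot: [-3.141, 0.0, -0.0]
wrist_force: [0.9, -0.3, -2.1]
finger_gap: 25.1
```

>>> drive_tool([
  {"delta_pos": [13, 30, 0], "yaw": 0, "hand": 15},
  {"delta_pos": [13, 30, 0], "yaw": 0, "hand": 15},
  {"delta_pos": [12, 28, 0], "yaw": 0, "hand": 15},
  {"delta_pos": [7, 21.5, 0], "yaw": 0, "hand": 15},
  {"delta_pos": [0, 0, 0], "yaw": 0, "hand": 15},
])

```text
clock: 4.87
eef_pos: [614.2, 101.2, 108.1]
eef_rot: [-3.141, 0.0, 0.003]
wrist_force: [0.5, -0.2, -1.9]
finger_gap: 25.3
```

Run:
```python
from cell import manip
from h import *
c=manip.camera("scene");cv2.imwrite("pics/s5.png",cv2.resize(c["frame"][100:280,150:390,::-1],(800,600),interpolation=2))
c=manip.camera("wrist");cv2.imwrite("pics/w5.png",c["frame"][:,:,::-1])
s=manip.read_state();print(s["eef_pos"],s["finger_gap"],s["wrist_force"])
```

```text
[613.56522987  97.92802159 108.02592125] 25.26271673441304 [-0.23895112 -0.73921423 -0.02858508]
```

View pics/s5.png

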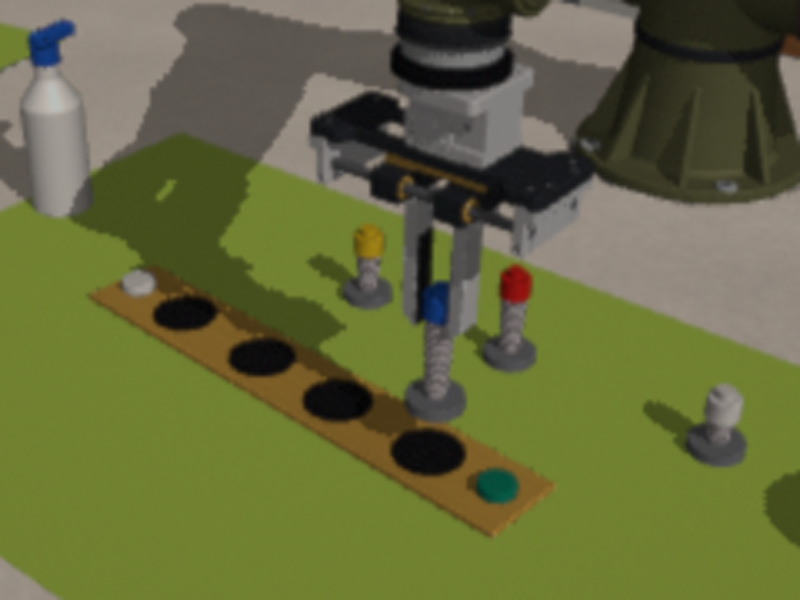

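View pics/w5.png

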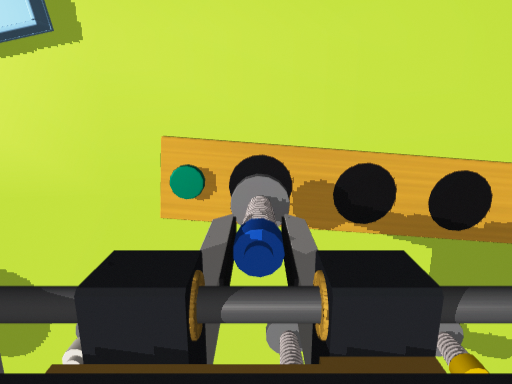

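Blue hangs over pad 1. In the wrist view its foot at (258,197) sits over the pad at (261,183), seen at a slant. Lowering it.

>>> drive_tool([
  {"delta_pos": [0.3, 0, -15], "yaw": 0, "hand": 15},
  {"delta_pos": [0, 0, -15], "yaw": 0, "hand": 15},
  {"delta_pos": [0, 0, -7], "yaw": 0, "hand": 15},
  {"delta_pos": [0, 0, -3], "yaw": 0, "hand": 15},
  {"delta_pos": [0, 0, 0], "yaw": 0, "hand": 15},
])

```text
clock: 5.38
eef_pos: [613.9, 96.7, 67.8]
eef_rot: [3.141, 0.001, -0.001]
wrist_force: [0.5, 0.1, -1.3]
finger_gap: 24.8
```

```bash
cat > foot.py <<'E'
# foot vs pad centre, from scene and top depth: points 12..22 mm high near pad
import sys
from cell import manip
from h import *
x0=np.array([float(sys.argv[1]),float(sys.argv[2])]);tag=sys.argv[3]
c=manip.camera("scene");P=cloud(c);f=c["frame"];g=f.max(2)
m=(np.hypot(P[...,0]-x0[0],P[...,1]-x0[1])<40)
cv2.imwrite(f"pics/s{tag}.png",cv2.resize(f[100:280,150:390,::-1],(800,600),interpolation=2))
q=P[m&(P[...,2]>15)&(P[...,2]<20.5)]
print("foot band z15-20",len(q),np.percentile(q,[3,97],0).round(1).tolist() if len(q) else "")
s=manip.read_state();print(s["eef_pos"],s["finger_gap"],s["wrist_force"],s["clock"])
E
python3 foot.py 614 97.3 6
```

```text
foot band z15-20 115 [[593.7, 77.2, 15.9], [632.7, 115.9, 20.4]]
[614.26634682  96.8837193   68.53097597] 25.231141691467645 [ 0.53075351 -0.34693703 -1.04096425] 5.4333
```

View pics/s6.png

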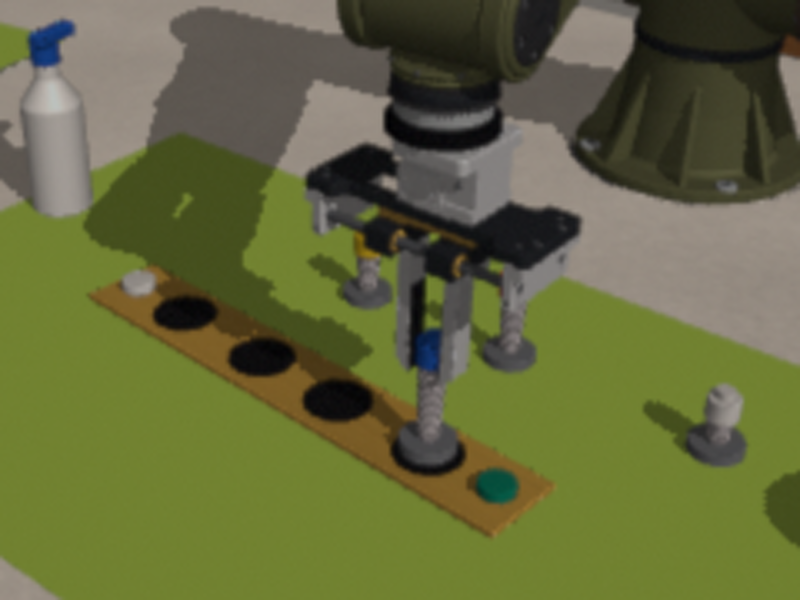

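>>> drive_tool([
  {"delta_pos": [0, 0.4, -1.2], "yaw": 0, "hand": 15},
  {"delta_pos": [0, 0, 0], "yaw": 0, "hand": 15},
  {"delta_pos": [0, 0, 0], "yaw": 0, "hand": 15},
])

```text
clock: 5.68
eef_pos: [614.4, 97.8, 67.4]
eef_rot: [-3.141, -0.001, -0.0]
wrist_force: [0.3, -0.3, -1.6]
finger_gap: 24.6
```

>>> drive_tool([
  {"delta_pos": [0, 0, -1], "yaw": 0, "hand": 15},
  {"delta_pos": [0, 0, 0], "yaw": 0, "hand": 15},
  {"delta_pos": [0, 0, 0], "yaw": 0, "hand": 15},
])

```text
clock: 5.93
eef_pos: [614.6, 97.8, 66.7]
eef_rot: [-3.142, -0.001, -0.0]
wrist_force: [-0.5, -1.4, 5.3]
finger_gap: 24.7
```

Contact shows as a force change of +7 N at z=66.7. Releasing and rising.

>>> drive_tool([
  {"delta_pos": [0, 0, 0], "yaw": 0, "hand": 30},
  {"delta_pos": [0, 0, 0], "yaw": 0, "hand": 40},
  {"delta_pos": [0, 0, 0], "yaw": 0, "hand": 50},
  {"delta_pos": [0, 0, 0], "yaw": 0, "hand": 60},
  {"delta_pos": [0, 0, 0], "yaw": 0, "hand": 60},
])

```text
clock: 6.35
eef_pos: [614.1, 97.9, 65.7]
eef_rot: [3.142, 0.0, -0.0]
wrist_force: [-0.3, -0.1, -0.8]
finger_gap: 53.0
```

>>> drive_tool([
  {"delta_pos": [0, 0, 15], "yaw": 0, "hand": 60},
  {"delta_pos": [0, 0, 30], "yaw": 0, "hand": 60},
  {"delta_pos": [0, 0, 30], "yaw": 0, "hand": 60},
])

```text
clock: 6.6
eef_pos: [613.5, 97.8, 140.9]
eef_rot: [3.141, 0.002, -0.0]
wrist_force: [0.3, -0.1, 0.9]
finger_gap: 60.3
```

```bash
python3 foot.py 614 97.3 7
```

```text
foot band z15-20 125 [[594.1, 78.4, 15.7], [632.8, 116.9, 20.2]]
[616.09213729  98.04064919 148.2649941 ] 59.662315416770085 [ 0.14691895 -0.68842289  6.915993  ] 6.65
```

View pics/s7.png

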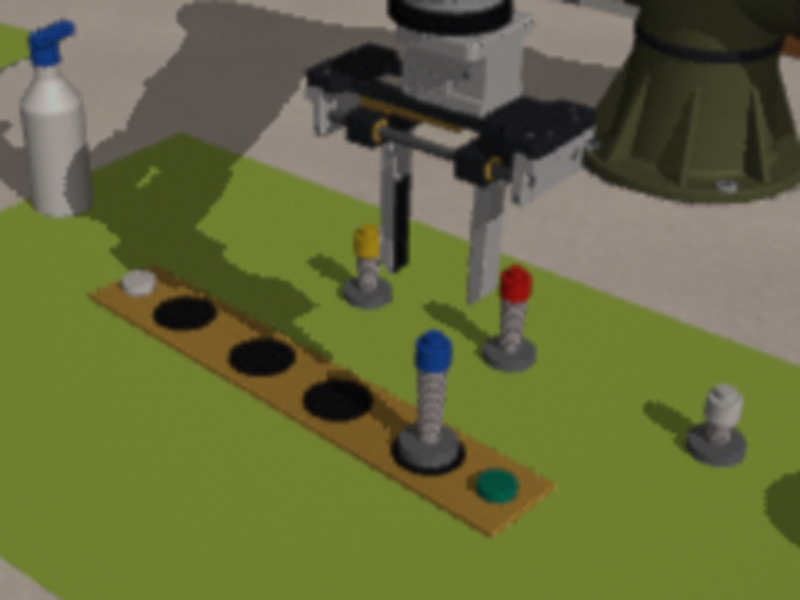

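Blue is standing centred on pad 1 (seen at crop (428,447)). Next is red, near (465.3,70.3).

>>> drive_tool([
  {"delta_pos": [-20, -4, 0], "yaw": 0, "hand": 65},
  {"delta_pos": [-38, -7, 0], "yaw": 0, "hand": 65},
  {"delta_pos": [-38, -7, 0], "yaw": 0, "hand": 65},
  {"delta_pos": [-36, -6, 0], "yaw": 0, "hand": 65},
  {"delta_pos": [-17, -3.5, -20], "yaw": 0, "hand": 65},
])

```text
clock: 7.07
eef_pos: [463.6, 70.1, 123.1]
eef_rot: [-3.141, -0.004, -0.0]
wrist_force: [0.2, 0.5, 0.2]
finger_gap: 65.1
```

```bash
cat > wl.py <<'E'
import sys
from cell import manip
from h import *
x0=np.array([float(sys.argv[1]),float(sys.argv[2])]);H=float(sys.argv[3]);tag=sys.argv[4]
manip.camera("top");manip.camera("top");manip.camera("top")
s=manip.read_state();print(s["eef_pos"],s["finger_gap"],s["clock"])
c=manip.camera("wrist"); cv2.imwrite(f"pics/w{tag}.png",c["frame"][:,:,::-1])
P=cloud(c).reshape(-1,3)
for lo,hi in[(5,14),(H-7.5,H+5),(H-3,H+5)]:
    q=P[(np.hypot(*(P[:,:2]-x0).T)<33)&(P[:,2]>lo)&(P[:,2]<hi)]
    if len(q): print(lo,hi,len(q),np.percentile(q,[2,98],0).round(1).tolist(),q.mean(0).round(1))
E
python3 wl.py 465.3 70.3 85 8
```

```text
[464.55513326  70.20224481 120.68224047] 65.18832985574836 7.2167
5 14 1034 [[453.8, 51.8, 8.3], [485.2, 91.8, 11.9]] [471.4  71.6  10.4]
77.5 90.0 972 [[453.2, 60.3, 78.3], [476.2, 83.1, 86.4]] [465.3  71.5  81.5]
82.0 90.0 329 [[458.0, 65.4, 83.1], [471.0, 77.9, 86.8]] [464.6  71.4  85.4]
```

View pics/w8.png

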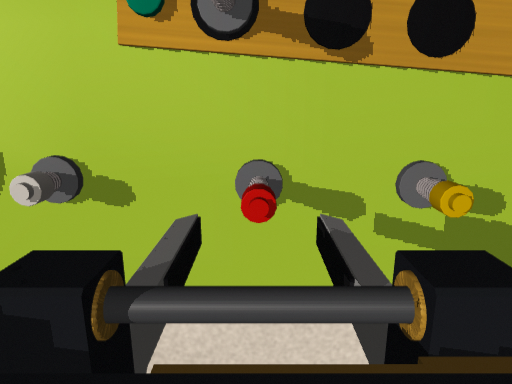

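Red is centred at pixel (258,203), and wrist depth gives (464.7,71.5). Descending to TCP z=43.

>>> drive_tool([
  {"delta_pos": [-0.4, 1, -15], "yaw": 0, "hand": 65},
  {"delta_pos": [0, 0, -30], "yaw": 0, "hand": 60},
  {"delta_pos": [0, 0, -25], "yaw": 0, "hand": 50},
  {"delta_pos": [0, 0, -7.8], "yaw": 0, "hand": 40},
  {"delta_pos": [0, 0, 0], "yaw": 0, "hand": 30},
], squeeze=20)

```text
clock: 7.68
eef_pos: [464.8, 71.4, 41.8]
eef_rot: [3.141, 0.003, -0.0]
wrist_force: [1.1, 0.2, 0.3]
finger_gap: 43.4
```

>>> drive_tool([
  {"delta_pos": [0, 0, 0], "yaw": 0, "hand": 15},
  {"delta_pos": [0, 0, 0], "yaw": 0, "hand": 15},
  {"delta_pos": [0, 0, 0], "yaw": 0, "hand": 15},
  {"delta_pos": [0, 0, 0], "yaw": 0, "hand": 15},
  {"delta_pos": [0, 0, 0], "yaw": 0, "hand": 15},
])

```text
clock: 8.1
eef_pos: [465.8, 71.3, 44.3]
eef_rot: [-3.141, -0.003, -0.0]
wrist_force: [0.5, -0.5, 7.6]
finger_gap: 25.7
```

>>> drive_tool([
  {"delta_pos": [0, 0, 10], "yaw": 0, "hand": 15},
  {"delta_pos": [0, 0, 20], "yaw": 0, "hand": 15},
  {"delta_pos": [12, -6, 10], "yaw": 0, "hand": 15},
  {"delta_pos": [25, -12, 0], "yaw": 0, "hand": 15},
  {"delta_pos": [32, -15, 0], "yaw": 0, "hand": 15},
], squeeze=30)

```text
clock: 8.52
eef_pos: [534.3, 38.5, 85.1]
eef_rot: [-3.141, -0.002, 0.001]
wrist_force: [-0.0, 0.8, -0.3]
finger_gap: 25.4
```

>>> drive_tool([
  {"delta_pos": [32, -15, 0], "yaw": 0, "hand": 15},
  {"delta_pos": [26, -12, 0], "yaw": 0, "hand": 15},
  {"delta_pos": [15.2, -5.9, 0], "yaw": 0, "hand": 15},
  {"delta_pos": [0, 0, -12], "yaw": 0, "hand": 15},
  {"delta_pos": [0, 0, -10], "yaw": 0, "hand": 15},
])

```text
clock: 8.93
eef_pos: [606.9, 5.3, 60.5]
eef_rot: [-3.141, 0.0, -0.001]
wrist_force: [-0.2, 0.3, -2.2]
finger_gap: 25.1
```

>>> drive_tool([
  {"delta_pos": [0, 0, -6], "yaw": 0, "hand": 15},
  {"delta_pos": [0, 0, 0], "yaw": 0, "hand": 15},
  {"delta_pos": [0, 0, 0], "yaw": 0, "hand": 15},
])

```text
clock: 9.18
eef_pos: [606.3, 5.9, 55.0]
eef_rot: [-3.142, 0.001, 0.0]
wrist_force: [-0.4, 0.9, -1.5]
finger_gap: 25.2
```

```bash
python3 foot.py 607 5.4 9
```

```text
foot band z15-20 54 [[588.2, -9.3, 15.3], [624.0, 25.8, 20.4]]
[606.67552731   5.77747244  55.47744762] 25.604988463252425 [ 0.39801044 -0.88569526 -1.30937159] 9.2333
```

View pics/s9.png

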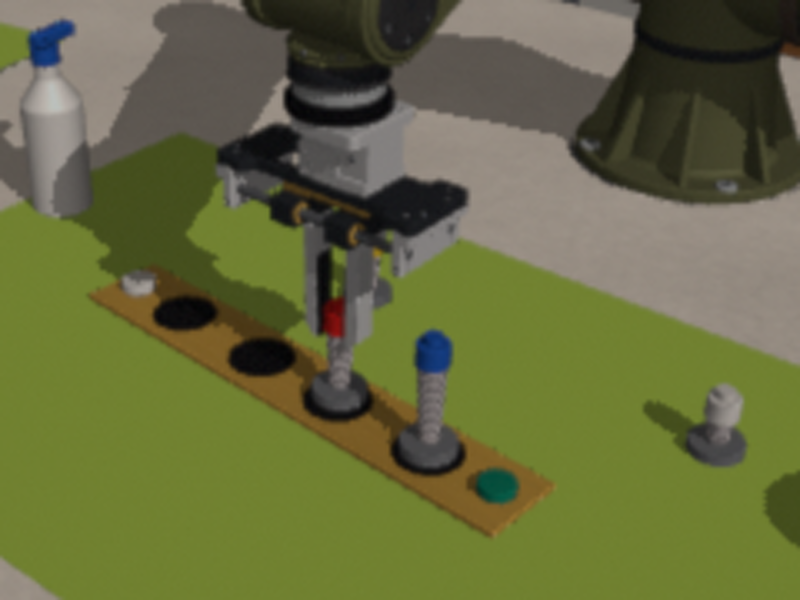

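Red's foot hovers over the middle of pad 2. Lowering it to contact, expected near z=52.

>>> drive_tool([
  {"delta_pos": [0, 0, -2], "yaw": 0, "hand": 15},
  {"delta_pos": [0, 0, 0], "yaw": 0, "hand": 15},
  {"delta_pos": [0, 0, 0], "yaw": 0, "hand": 15},
])

```text
clock: 9.48
eef_pos: [607.0, 5.5, 53.3]
eef_rot: [3.142, -0.0, -0.0]
wrist_force: [0.4, 0.3, -0.7]
finger_gap: 25.5
```

>>> drive_tool([
  {"delta_pos": [0, 0, -1], "yaw": 0, "hand": 15},
  {"delta_pos": [0, 0, 0], "yaw": 0, "hand": 15},
  {"delta_pos": [0, 0, 0], "yaw": 0, "hand": 15},
])

```text
clock: 9.73
eef_pos: [607.2, 5.3, 52.5]
eef_rot: [3.142, -0.001, -0.0]
wrist_force: [-1.5, -0.4, 3.4]
finger_gap: 25.3
```

>>> drive_tool([
  {"delta_pos": [0, 0, -0.3], "yaw": 0, "hand": 30},
  {"delta_pos": [0, 0, 0], "yaw": 0, "hand": 40},
  {"delta_pos": [0, 0, 0], "yaw": 0, "hand": 50},
  {"delta_pos": [0, 0, 0], "yaw": 0, "hand": 60},
  {"delta_pos": [0, 0, 0], "yaw": 0, "hand": 60},
])

```text
clock: 10.15
eef_pos: [607.0, 5.4, 51.7]
eef_rot: [-3.142, 0.0, -0.0]
wrist_force: [0.3, -0.3, 0.4]
finger_gap: 53.4
```

>>> drive_tool([
  {"delta_pos": [0, 0, 15], "yaw": 0, "hand": 60},
  {"delta_pos": [0, 0, 30], "yaw": 0, "hand": 60},
  {"delta_pos": [0, 0, 30], "yaw": 0, "hand": 60},
  {"delta_pos": [0, 0, 10], "yaw": 0, "hand": 60},
])

```text
clock: 10.48
eef_pos: [608.4, 5.4, 141.1]
eef_rot: [3.141, -0.005, -0.0]
wrist_force: [-0.2, -0.2, 0.6]
finger_gap: 60.1
```

```bash
python3 foot.py 607 5.4 10
```

```text
foot band z15-20 106 [[585.4, -14.7, 15.6], [625.0, 24.5, 20.1]]
[608.5988664    5.37320136 141.33241759] 60.116457975811294 [ 0.37447601 -0.33376509  1.15583337] 10.5333
```

View pics/s10.png

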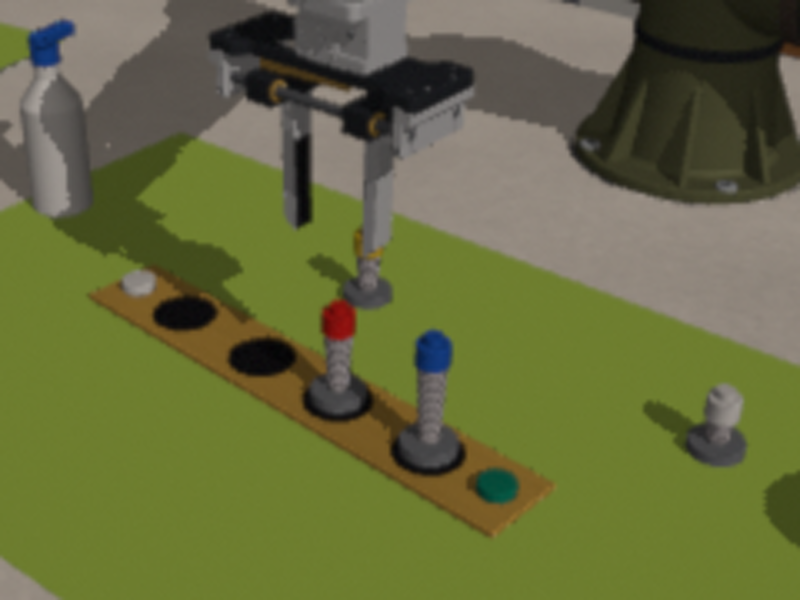

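Red stands centred on pad 2. Next is white, near (468.5,258).

>>> drive_tool([
  {"delta_pos": [-9, 16, 0], "yaw": 0, "hand": 65},
  {"delta_pos": [-18, 33, 0], "yaw": 0, "hand": 65},
  {"delta_pos": [-18, 33, 0], "yaw": 0, "hand": 65},
  {"delta_pos": [-18, 33, 0], "yaw": 0, "hand": 65},
  {"delta_pos": [-18, 33, 0], "yaw": 0, "hand": 65},
])

```text
clock: 10.95
eef_pos: [524.5, 154.5, 135.5]
eef_rot: [3.141, 0.001, -0.001]
wrist_force: [0.5, 1.0, -0.3]
finger_gap: 65.0
```

>>> drive_tool([
  {"delta_pos": [-18, 33, 0], "yaw": 0, "hand": 65},
  {"delta_pos": [-18, 33, 0], "yaw": 0, "hand": 65},
  {"delta_pos": [-14, 26, -15], "yaw": 0, "hand": 65},
  {"delta_pos": [-7.5, 12.6, -25], "yaw": 0, "hand": 65},
  {"delta_pos": [0, 0, 0], "yaw": 0, "hand": 65},
])

```text
clock: 11.37
eef_pos: [464.9, 259.2, 92.0]
eef_rot: [3.139, 0.006, 0.003]
wrist_force: [-0.7, -0.8, -1.3]
finger_gap: 65.1
```

```bash
python3 wl.py 468.5 258 55 11
```

```text
[468.83800386 257.4577725   96.79551079] 65.2747211864978 11.5167
5 14 1117 [[456.4, 237.1, 8.0], [489.0, 277.3, 11.8]] [475.7 257.2  10.4]
47.5 60.0 927 [[457.0, 245.8, 48.0], [479.8, 268.4, 56.5]] [469.  257.   51.4]
52.0 60.0 313 [[461.9, 250.6, 52.8], [474.7, 263.2, 56.8]] [468.4 257.   55.4]
```

View pics/w11.png

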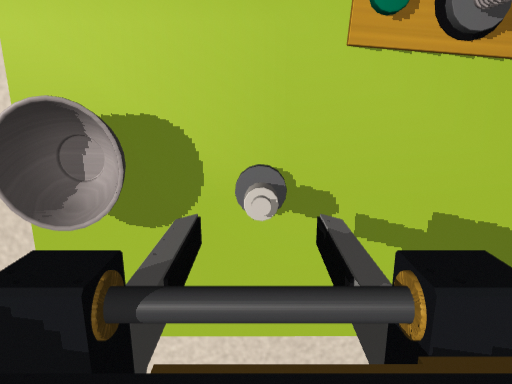

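White is at pixel (261,205), and wrist depth gives (468.5,257.0). Descending to z=13, which should put the real tips at about 23.

>>> drive_tool([
  {"delta_pos": [0, -0.9, -15], "yaw": 0, "hand": 65},
  {"delta_pos": [0, 0, -30], "yaw": 0, "hand": 60},
  {"delta_pos": [0, 0, -25], "yaw": 0, "hand": 55},
  {"delta_pos": [0, 0, -10], "yaw": 0, "hand": 50},
  {"delta_pos": [0, 0, -3.7], "yaw": 0, "hand": 40},
], squeeze=20)

```text
clock: 11.98
eef_pos: [468.6, 256.1, 12.2]
eef_rot: [3.141, 0.001, -0.002]
wrist_force: [-0.4, -0.5, -0.3]
finger_gap: 46.3
```

>>> drive_tool([
  {"delta_pos": [0, 0, 0], "yaw": 0, "hand": 30},
  {"delta_pos": [0, 0, 0], "yaw": 0, "hand": 15},
  {"delta_pos": [0, 0, 0], "yaw": 0, "hand": 15},
  {"delta_pos": [0, 0, 0], "yaw": 0, "hand": 15},
  {"delta_pos": [0, 0, 0], "yaw": 0, "hand": 15},
])

```text
clock: 12.4
eef_pos: [469.4, 257.4, 14.5]
eef_rot: [-3.141, -0.002, -0.0]
wrist_force: [0.9, -2.8, 8.1]
finger_gap: 25.4
```

>>> drive_tool([
  {"delta_pos": [0, 0, 0], "yaw": 0, "hand": 15},
  {"delta_pos": [0, 0, 0], "yaw": 0, "hand": 15},
])

```text
clock: 12.57
eef_pos: [469.4, 257.4, 14.5]
eef_rot: [-3.141, -0.002, -0.0]
wrist_force: [0.3, -0.8, 7.7]
finger_gap: 25.5
```

>>> drive_tool([
  {"delta_pos": [0, 0, 10], "yaw": 0, "hand": 15},
  {"delta_pos": [0, 0, 20], "yaw": 0, "hand": 15},
  {"delta_pos": [4, -14, 15], "yaw": 0, "hand": 15},
  {"delta_pos": [8, -28, 0], "yaw": 0, "hand": 15},
  {"delta_pos": [10, -34.5, 0], "yaw": 0, "hand": 15},
], squeeze=30)

```text
clock: 12.98
eef_pos: [490.9, 181.0, 60.0]
eef_rot: [-3.141, -0.003, 0.002]
wrist_force: [0.2, 0.2, -1.3]
finger_gap: 25.0
```

>>> drive_tool([
  {"delta_pos": [10, -34.5, 0], "yaw": 0, "hand": 15},
  {"delta_pos": [10, -34.5, 0], "yaw": 0, "hand": 15},
  {"delta_pos": [10, -34.5, 0], "yaw": 0, "hand": 15},
  {"delta_pos": [10, -34.5, 0], "yaw": 0, "hand": 15},
  {"delta_pos": [10, -34.5, 0], "yaw": 0, "hand": 15},
])

```text
clock: 13.4
eef_pos: [540.9, 6.4, 59.1]
eef_rot: [-3.142, -0.001, -0.0]
wrist_force: [0.3, -0.5, -0.7]
finger_gap: 24.8
```

>>> drive_tool([
  {"delta_pos": [10, -34.5, 0], "yaw": 0, "hand": 15},
  {"delta_pos": [10, -34.5, 0], "yaw": 0, "hand": 15},
  {"delta_pos": [10, -34.5, 0], "yaw": 0, "hand": 15},
  {"delta_pos": [10, -34.5, 0], "yaw": 0, "hand": 15},
  {"delta_pos": [9, -31, 0], "yaw": 0, "hand": 15},
])

```text
clock: 13.82
eef_pos: [589.8, -163.1, 59.1]
eef_rot: [3.141, -0.001, -0.001]
wrist_force: [0.9, 0.6, -0.7]
finger_gap: 25.2
```

>>> drive_tool([
  {"delta_pos": [4.5, -14.8, 0], "yaw": 0, "hand": 15},
  {"delta_pos": [0, 0, -12], "yaw": 0, "hand": 15},
  {"delta_pos": [0, 0, -12], "yaw": 0, "hand": 15},
  {"delta_pos": [0, 0, -8], "yaw": 0, "hand": 15},
  {"delta_pos": [0, 0, 0], "yaw": 0, "hand": 15},
])

```text
clock: 14.23
eef_pos: [592.7, -174.1, 23.6]
eef_rot: [-3.14, 0.004, 0.001]
wrist_force: [-0.3, -0.4, -1.0]
finger_gap: 25.2
```

```bash
python3 foot.py 594 -175.7 12
```

```text
foot band z15-20 78 [[571.0, -191.7, 15.8], [610.4, -153.7, 20.3]]
[ 593.22431254 -174.31456407   24.8579347 ] 25.190932181825268 [-0.13599725  0.54545947 -1.07641149] 14.2833
```

View pics/s12.png

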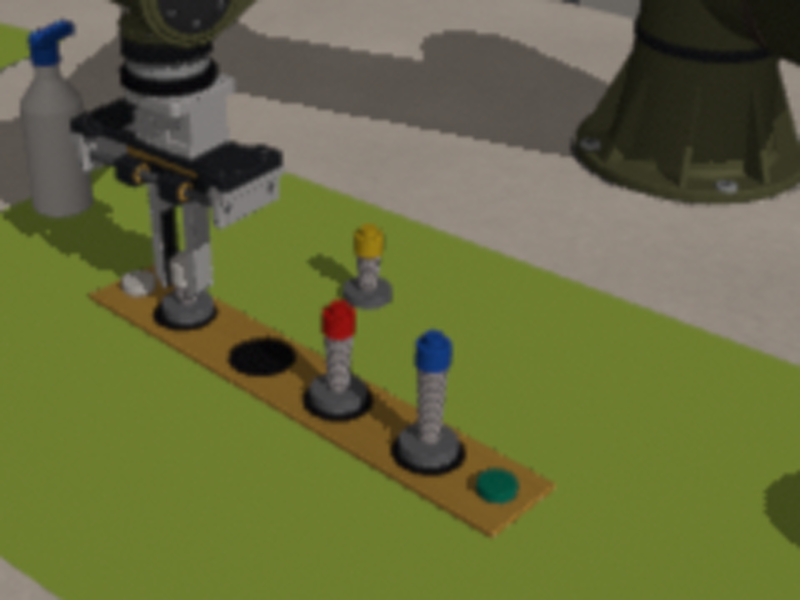

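>>> drive_tool([
  {"delta_pos": [0, 0, -2], "yaw": 0, "hand": 15},
  {"delta_pos": [0, 0, 0], "yaw": 0, "hand": 15},
  {"delta_pos": [0, 0, 0], "yaw": 0, "hand": 15},
])

```text
clock: 14.53
eef_pos: [594.2, -175.4, 24.5]
eef_rot: [3.141, -0.001, 0.0]
wrist_force: [0.0, 0.7, -0.6]
finger_gap: 25.4
```

```bash
python3 foot.py 594 -175.7 13
```

```text
foot band z15-20 53 [[575.3, -188.9, 15.5], [611.7, -153.6, 20.4]]
[ 594.1893939  -175.50157183   24.4751509 ] 25.571756371897145 [-0.3775108  -0.21665117  0.03306917] 14.5833
```

>>> drive_tool([
  {"delta_pos": [0, 0, -1.2], "yaw": 0, "hand": 15},
  {"delta_pos": [0, 0, 0], "yaw": 0, "hand": 15},
  {"delta_pos": [0, 0, 0], "yaw": 0, "hand": 15},
])

```text
clock: 14.83
eef_pos: [594.0, -175.7, 22.9]
eef_rot: [-3.142, -0.0, -0.0]
wrist_force: [0.2, 0.4, -0.2]
finger_gap: 25.3
```

```bash
python3 foot.py 594 -175.7 14
python3 - <<'E'
from cell import manip
from h import *
c=manip.camera("scene");cv2.imwrite("pics/z14.png",cv2.resize(c["frame"][170:215,180:240,::-1],(800,600),interpolation=2))
E
```

```text
foot band z15-20 84 [[573.0, -195.3, 15.5], [611.1, -154.2, 20.3]]
[ 593.99726979 -175.73900815   22.89649272] 25.79085070638964 [ 0.12833756  0.47835852 -0.577236  ] 14.8833
```

View pics/z14.png

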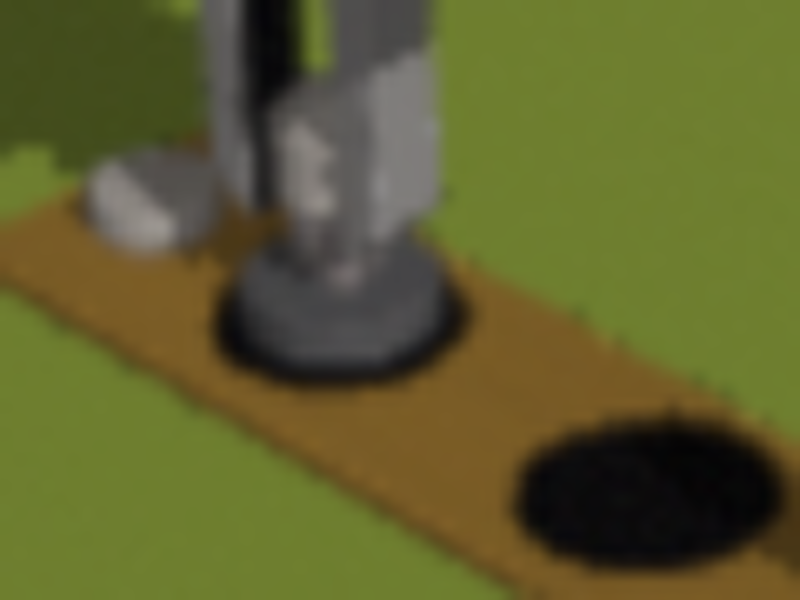

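White's foot is centred on pad 4, with an even black rim. The wrist force shows no contact yet at z=22.9, so I'll go a little lower.

>>> drive_tool([
  {"delta_pos": [0, 0, -1], "yaw": 0, "hand": 15},
  {"delta_pos": [0, 0, 0], "yaw": 0, "hand": 15},
  {"delta_pos": [0, 0, 0], "yaw": 0, "hand": 15},
])

```text
clock: 15.18
eef_pos: [594.2, -175.9, 22.5]
eef_rot: [3.141, -0.001, -0.0]
wrist_force: [-2.7, 0.3, 5.6]
finger_gap: 25.3
```

Contact is +6 N. Releasing.

>>> drive_tool([
  {"delta_pos": [0, 0, 0], "yaw": 0, "hand": 30},
  {"delta_pos": [0, 0, 0], "yaw": 0, "hand": 40},
  {"delta_pos": [0, 0, 0], "yaw": 0, "hand": 50},
  {"delta_pos": [0, 0, 0], "yaw": 0, "hand": 60},
  {"delta_pos": [0, 0, 0], "yaw": 0, "hand": 60},
])

```text
clock: 15.6
eef_pos: [593.9, -175.7, 21.7]
eef_rot: [-3.142, 0.0, -0.0]
wrist_force: [-0.1, 0.7, 0.2]
finger_gap: 53.1
```

>>> drive_tool([
  {"delta_pos": [0, 0, 15], "yaw": 0, "hand": 60},
  {"delta_pos": [0, 0, 30], "yaw": 0, "hand": 60},
  {"delta_pos": [0, 0, 30], "yaw": 0, "hand": 60},
  {"delta_pos": [0, 0, 15], "yaw": 0, "hand": 60},
])

```text
clock: 15.93
eef_pos: [595.0, -176.0, 115.4]
eef_rot: [3.14, -0.004, -0.0]
wrist_force: [0.5, 0.0, 0.4]
finger_gap: 59.9
```

```bash
python3 foot.py 594 -175.7 15
```

```text
foot band z15-20 80 [[572.6, -194.6, 15.4], [611.5, -154.8, 19.9]]
[ 595.75323526 -176.31040432  117.4504014 ] 59.94326699774078 [0.58454017 0.11891848 2.44973158] 15.9833
```

View pics/s15.png

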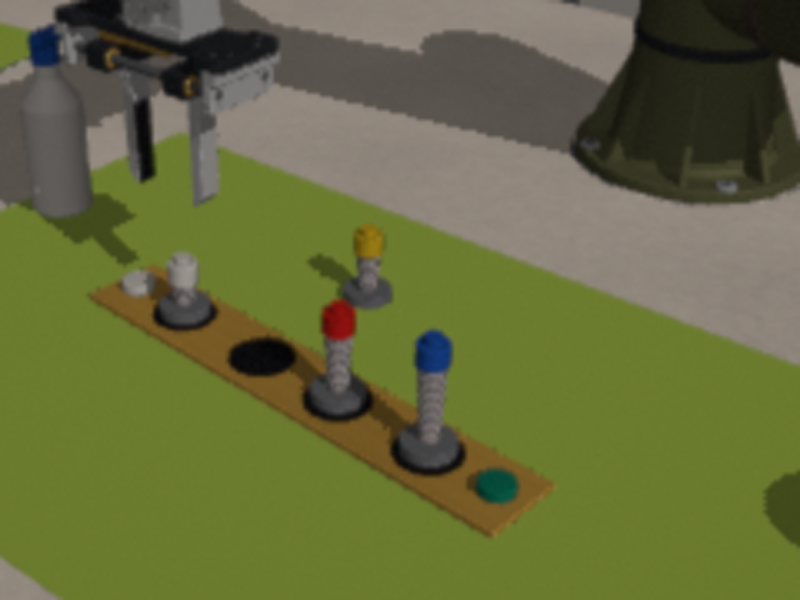

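White stands on pad 4. Now yellow, near (464,-78).

>>> drive_tool([
  {"delta_pos": [-16, 12, 0], "yaw": 0, "hand": 65},
  {"delta_pos": [-30, 23, 0], "yaw": 0, "hand": 65},
  {"delta_pos": [-32, 24, 0], "yaw": 0, "hand": 65},
  {"delta_pos": [-32, 24, 0], "yaw": 0, "hand": 65},
  {"delta_pos": [-20, 14.7, 0], "yaw": 0, "hand": 65},
])

```text
clock: 16.4
eef_pos: [461.1, -76.3, 111.1]
eef_rot: [-3.141, 0.001, 0.0]
wrist_force: [1.0, 0.1, -0.2]
finger_gap: 65.0
```

```bash
python3 wl.py 464 -78 70 16
```

```text
[463.42347206 -77.35892908 112.1107553 ] 65.02351807647105 16.55
5 14 1055 [[453.2, -98.5, 7.6], [484.0, -58.1, 11.9]] [470.8 -78.1  10.4]
62.5 75.0 925 [[451.9, -89.7, 63.1], [474.8, -67.1, 71.4]] [464.1 -78.2  66.5]
67.0 75.0 311 [[457.0, -84.4, 68.4], [469.8, -72.3, 71.7]] [463.6 -78.3  70.4]
```

View pics/w16.png

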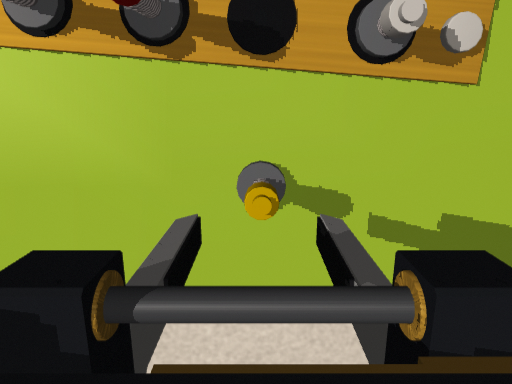

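Yellow is at pixel (261,203), and depth gives (463.7,-78.2). Descending to z=28.

>>> drive_tool([
  {"delta_pos": [-0.3, -0.2, -15], "yaw": 0, "hand": 65},
  {"delta_pos": [0, 0, -30], "yaw": 0, "hand": 60},
  {"delta_pos": [0, 0, -25], "yaw": 0, "hand": 55},
  {"delta_pos": [0, 0, -10], "yaw": 0, "hand": 50},
  {"delta_pos": [0, 0, -3.8], "yaw": 0, "hand": 40},
], squeeze=20)

```text
clock: 17.02
eef_pos: [463.4, -78.5, 26.3]
eef_rot: [-3.141, 0.003, -0.001]
wrist_force: [0.1, -0.0, -0.0]
finger_gap: 46.9
```

>>> drive_tool([
  {"delta_pos": [0, 0, 0], "yaw": 0, "hand": 30},
  {"delta_pos": [0, 0, 0], "yaw": 0, "hand": 15},
  {"delta_pos": [0, 0, 0], "yaw": 0, "hand": 15},
  {"delta_pos": [0, 0, 0], "yaw": 0, "hand": 15},
  {"delta_pos": [0, 0, 0], "yaw": 0, "hand": 15},
])

```text
clock: 17.43
eef_pos: [464.4, -78.5, 29.1]
eef_rot: [3.141, -0.002, -0.0]
wrist_force: [0.5, -1.4, 6.3]
finger_gap: 25.1
```

>>> drive_tool([
  {"delta_pos": [0, 0, 0], "yaw": 0, "hand": 15},
  {"delta_pos": [0, 0, 0], "yaw": 0, "hand": 15},
])

```text
clock: 17.6
eef_pos: [464.5, -78.5, 29.1]
eef_rot: [3.141, -0.002, -0.0]
wrist_force: [0.3, -1.0, 7.1]
finger_gap: 25.5
```

>>> drive_tool([
  {"delta_pos": [0, 0, 10], "yaw": 0, "hand": 15},
  {"delta_pos": [0, 0, 20], "yaw": 0, "hand": 15},
  {"delta_pos": [12, 0, 10], "yaw": 0, "hand": 15},
  {"delta_pos": [25, -0.5, 0], "yaw": 0, "hand": 15},
  {"delta_pos": [32, -0.5, 0], "yaw": 0, "hand": 15},
], squeeze=30)

```text
clock: 18.02
eef_pos: [533.2, -79.2, 69.9]
eef_rot: [3.141, -0.001, -0.001]
wrist_force: [0.1, 0.3, 0.2]
finger_gap: 25.1
```

>>> drive_tool([
  {"delta_pos": [30, -0.6, 0], "yaw": 0, "hand": 15},
  {"delta_pos": [24, 0, 0], "yaw": 0, "hand": 15},
  {"delta_pos": [13.8, 0, 0], "yaw": 0, "hand": 15},
  {"delta_pos": [0, 0, -12], "yaw": 0, "hand": 15},
  {"delta_pos": [0, 0, -10], "yaw": 0, "hand": 15},
])

```text
clock: 18.43
eef_pos: [600.1, -79.7, 45.3]
eef_rot: [-3.142, 0.0, 0.0]
wrist_force: [-1.6, 0.7, -2.4]
finger_gap: 25.5
```

>>> drive_tool([
  {"delta_pos": [0, 0, -6], "yaw": 0, "hand": 15},
  {"delta_pos": [0, 0, -1], "yaw": 0, "hand": 15},
  {"delta_pos": [0, 0, 0], "yaw": 0, "hand": 15},
  {"delta_pos": [0, 0, 0], "yaw": 0, "hand": 15},
])

```text
clock: 18.77
eef_pos: [600.2, -79.9, 39.4]
eef_rot: [3.142, -0.0, -0.0]
wrist_force: [0.1, 0.7, -1.4]
finger_gap: 25.1
```

```bash
python3 foot.py 600.5 -79.8 17
```

```text
foot band z15-20 52 [[582.8, -98.2, 16.2], [618.9, -58.7, 20.4]]
[600.43570851 -79.89698426  39.60590267] 25.470343892475753 [ 0.74119009  0.03600269 -1.00882866] 18.8167
```

View pics/s17.png

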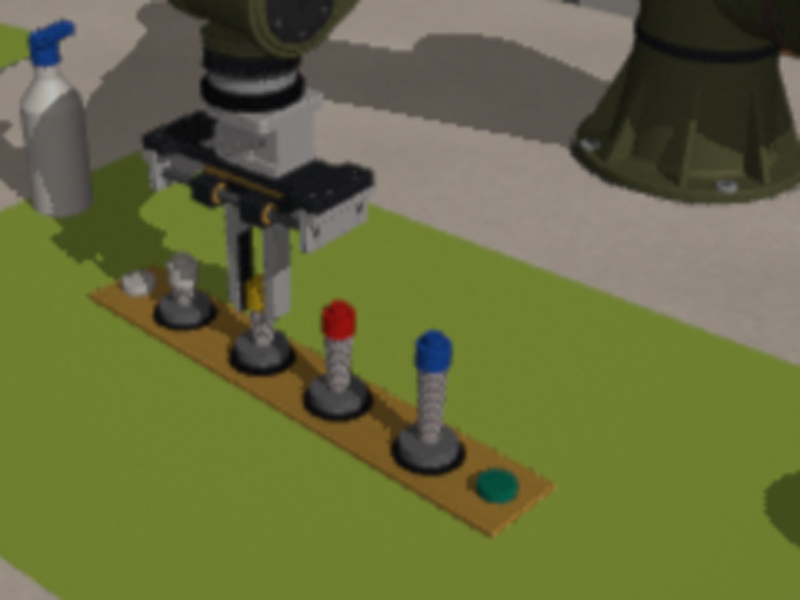

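Yellow hovers centred over pad 3. Lowering to contact, expected near z=37.5.

>>> drive_tool([
  {"delta_pos": [0, 0, -1], "yaw": 0, "hand": 15},
  {"delta_pos": [0, 0, 0], "yaw": 0, "hand": 15},
  {"delta_pos": [0, 0, 0], "yaw": 0, "hand": 15},
])

```text
clock: 19.07
eef_pos: [600.5, -79.8, 38.2]
eef_rot: [3.142, -0.0, -0.0]
wrist_force: [0.5, 0.5, -0.4]
finger_gap: 25.2
```

>>> drive_tool([
  {"delta_pos": [0, 0, -1], "yaw": 0, "hand": 15},
  {"delta_pos": [0, 0, 0], "yaw": 0, "hand": 15},
  {"delta_pos": [0, 0, 0], "yaw": 0, "hand": 15},
])

```text
clock: 19.32
eef_pos: [600.6, -79.8, 37.2]
eef_rot: [3.142, -0.0, -0.0]
wrist_force: [-0.2, 0.5, 1.3]
finger_gap: 25.2
```

>>> drive_tool([
  {"delta_pos": [0, 0, -0.5], "yaw": 0, "hand": 15},
  {"delta_pos": [0, 0, 0], "yaw": 0, "hand": 15},
  {"delta_pos": [0, 0, 0], "yaw": 0, "hand": 15},
])

```text
clock: 19.57
eef_pos: [600.8, -79.9, 37.1]
eef_rot: [3.141, -0.001, -0.0]
wrist_force: [-1.0, -0.7, 4.5]
finger_gap: 25.0
```

>>> drive_tool([
  {"delta_pos": [0, 0, 0], "yaw": 0, "hand": 30},
  {"delta_pos": [0, 0, 0], "yaw": 0, "hand": 40},
  {"delta_pos": [0, 0, 0], "yaw": 0, "hand": 50},
  {"delta_pos": [0, 0, 0], "yaw": 0, "hand": 55},
  {"delta_pos": [0, 0, 0], "yaw": 0, "hand": 55},
])

```text
clock: 19.98
eef_pos: [600.4, -79.8, 36.4]
eef_rot: [-3.142, 0.0, -0.0]
wrist_force: [0.7, -0.1, -1.0]
finger_gap: 52.8
```

>>> drive_tool([
  {"delta_pos": [0, 0, 15], "yaw": 0, "hand": 55},
  {"delta_pos": [0, 0, 30], "yaw": 0, "hand": 55},
  {"delta_pos": [0, 0, 35], "yaw": 0, "hand": 55},
  {"delta_pos": [-10, 0, 35], "yaw": 0, "hand": 55},
  {"delta_pos": [-25, 0, 25], "yaw": 0, "hand": 55},
])

```text
clock: 20.4
eef_pos: [566.7, -79.8, 179.2]
eef_rot: [3.141, -0.003, 0.0]
wrist_force: [-0.3, -0.6, 0.3]
finger_gap: 55.2
```

>>> drive_tool([
  {"delta_pos": [-35, 0, 0], "yaw": 0, "hand": 55},
  {"delta_pos": [-40, 0, 0], "yaw": 0, "hand": 55},
  {"delta_pos": [-40, 0, 0], "yaw": 0, "hand": 55},
  {"delta_pos": [-30, 0, 0], "yaw": 0, "hand": 55},
  {"delta_pos": [0, 0, 0], "yaw": 0, "hand": 55},
])

```text
clock: 20.82
eef_pos: [416.7, -79.5, 176.7]
eef_rot: [3.142, 0.0, -0.001]
wrist_force: [-0.7, 0.1, 0.4]
finger_gap: 55.1
```

```bash
cat > fin.py <<'E'
from cell import manip
from h import *
c=manip.camera("scene");P=cloud(c);cv2.imwrite("pics/s20.png",cv2.resize(c["frame"][100:280,150:390,::-1],(800,600),interpolation=2))
t=manip.camera("top");cv2.imwrite("pics/t20.png",cv2.resize(t["frame"][150:270,90:420,::-1],(800,291),interpolation=2))
cv2.imwrite("pics/f20.png",c["frame"][:,:,::-1])
for i,(x,y) in enumerate([(614,97.3),(607,5.4),(600.5,-79.8),(594,-175.7)]):
  for n,Q in(("s",P),("t",cloud(t))):
    m=np.hypot(Q[...,0]-x,Q[...,1]-y)<35
    q=Q[m&(Q[...,2]>15)&(Q[...,2]<21)];h=np.percentile(Q[m][:,2],99)
    col=Q[m&(Q[...,2]>h-20)]
    print(i+1,n,len(q),"foot mid",((np.percentile(q,3,0)+np.percentile(q,97,0))/2)[:2].round(1),"top",h.round(0),"collar mid",((col.min(0)+col.max(0))/2)[:2].round(1))
s=manip.read_state();print(s["eef_pos"],s["clock"])
E
python3 fin.py
```

```text
1 s 129 foot mid [613.8  97.1] top 108.0 collar mid [612.8  97.4]
1 t 55 foot mid [611.9  94.4] top 110.0 collar mid [612.5  94.9]
2 s 108 foot mid [605.3   5.5] top 93.0 collar mid [607.6   3.9]
2 t 57 foot mid [602.8   3.9] top 94.0 collar mid [605.5   3.9]
3 s 97 foot mid [599.3 -79.8] top 78.0 collar mid [598.6 -80.9]
3 t 55 foot mid [597.3 -82.6] top 81.0 collar mid [599.3 -80.7]
4 s 80 foot mid [ 591.6 -175.8] top 64.0 collar mid [ 592.4 -175.8]
4 t 59 foot mid [ 592.3 -177. ] top 64.0 collar mid [ 592.7 -176.4]
[420.4406721  -79.93473693 177.22994875] 20.9167
```

View pics/s20.png

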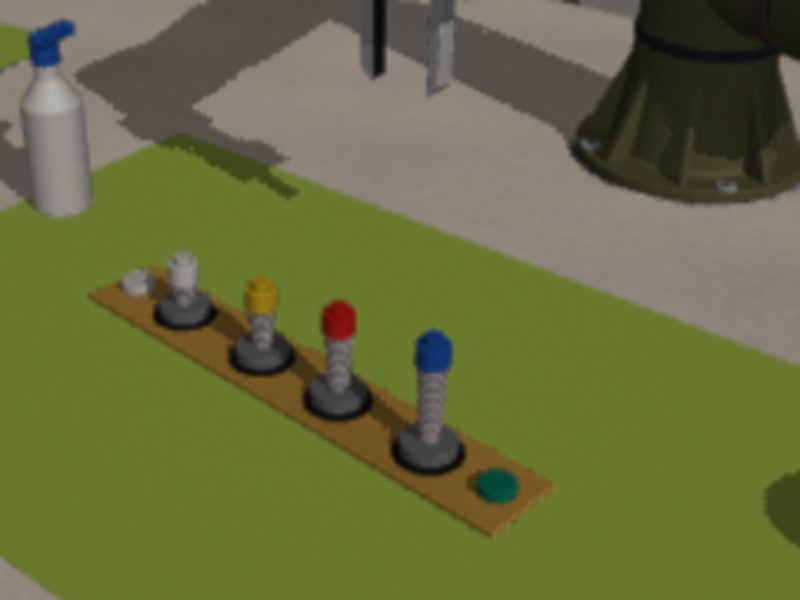

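View pics/t20.png

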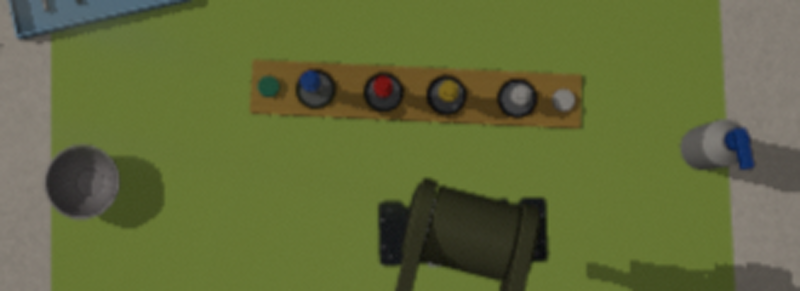

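View pics/f20.png

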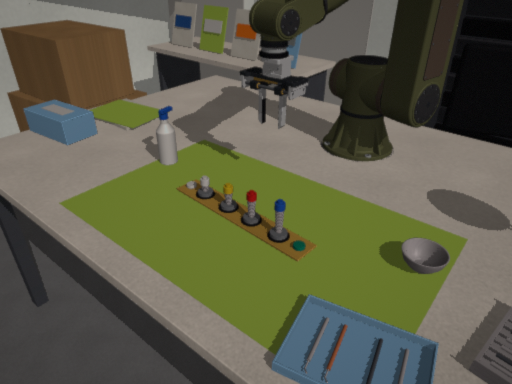

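All four stand upright with even black rims, and their tops read 108, 93, 78 and 64 mm as expected. The bowl at (425,257) and the spray at (167,140) haven't moved from the first picture. Handing in.

```bash
python3 -c "
from cell import manip
s=manip.read_state();print(s['qd'].round(3),s['wrist_force'].round(1));print(manip.sign_off())"
```

```text
[ 0.01   0.045 -0.043  0.001 -0.001  0.004] [ 0.4 -0.2  0.1]
the job is handed in; nothing more can be done
None
```

All four models stand upright on their pads in height order, and I handed the job in at about 21 s. From the green button at the robot's left the order is blue, red, yellow, white. Each was lowered until the wrist force showed contact, then released, and the arm was backed well clear.

- **Last checks:** the model tops read 108, 93, 78 and 64 mm above the table, within 1 mm of what they should be on the pads. In the scene camera each foot has an even black rim around it. The bowl and spray bottle look unmoved in the pictures.
- **Small disagreement:** depth measurements of the feet and collars put them up to about 4 mm from the pad centres, mostly toward the robot. The feet are partly hidden in those views, and I judged the difference to be measurement bias because the rims looked even.
- **Fingertip height was off:** the fingertips sat about 10 mm above the reported TCP, not 17 mm below it as stated. My first grasp on blue therefore closed too high and touched the top of its collar with about 7 N. Blue stayed standing, and I used the measured offset for every grasp after that.
- **Strip colour:** the strip looks orange-brown in the cameras, not silver, but its pads and buttons matched the description.

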